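Fit the sprung dust cap to the filling jar

ROBOT

A 6-joint arm with a two-finger parallel gripper is mounted at the origin on the work surface. World frame = base frame: x ahead of the robot, y to its left, z up, the work surface at z = 0. Lengths are in m, angles in rad, forces in N, time in s.
With the tool pointing down it reaches from about 0.25 to 0.8 m from the base axis. Payload 8.5 kg.
Tool frame: the origin (TCP) lies midway between the tips of the shut fingers; the grasp point (between the pads) lies 19 mm behind it (hold_point_z is the distance from the TCP to the grasp point, in m); z points along the fingers, y is the line along which they close (so a half turn about z gives the same grasp; the last joint's range is limited). The gripper opens to 85 mm and grips with 20 to 120 N. Pads are 22 mm wide; open, the fingers measure 114 mm over their backs; the gripper's body (76 mm by 85 mm) begins 54 mm behind the grasp point. The pads swing forward as they close: fully open they stand 13 mm farther back than shut.
Start: joints at [0, 0.238, -0.013, 1.319, 0, 1.571], TCP at [0.525, -0, 0.192] pointing down, gripper open.
Joint ranges: [-2.66, 2.66], [-1.03, 1.9], [-1.14, 1.46], [-1.82, 2.27], [-1.45, 1.34], [-3.14, 3.14]. Speed limits (rad/s): [2.22, 2.22, 2.79, 3.14, 3.14, 3.14].

INTERFACE

Orientations are given as a rotation vector (axis times angle).
In Python, from plant import state, snapshot, finish_job, hold_point_z gives the robot as it stands.
- The arm moves only by the tool jog_arm, never from a script. Its argument "commands" is a list of rows, each an object with "grip": the opening, from -1 (shut) to 1 (fully open), so that 0 is half open; "dp": the shift along the world's x, y, z in m, a list of three; "angular": the turn, a rotation vector about the world's x, y, z in degrees, a list of three. A call has 1 to 20 rows; each row is the pose to reach, as a shift and turn from the pose commanded when the call began; what a row does not reach only later rows make up. A row lasts 1/8 s, in which the tool goes at most 62.5 mm and 10.7 degrees, less where a joint would pass 70% of its speed; a pose out of reach is approached as far as the arm can. A call with a gripper value outside its range is refused whole. The fingers move at their own pace and stop on an object; "grip_force" is the grip in N (left out, the last holds). Time passes only in rows, so rows that repeat a pose let the fingers close. It gives the time, the measured TCP pose, the force, the opening and the grip force at its end, in the units of the state.
- state(): the state, without advancing time (a new reading comes with each control period).
- snapshot(name): name is "scene" or "side" or "wrist"; returns a dict with "pixels" (384x512x3 uint8, red, green, blue), "fx", "fy", "cx", "cy" (pixels), "xyz" and "rotation" of the camera in the world. Camera axes: x right, y down, z forward; pixel columns grow to the right and rows downward; lengths in m; the calibration is good to about 2 mm. The wrist camera is an equidistant fisheye: a pixel r from the principal point sees the ray r / f radians off the axis. A picture is of the moment at which its call begins. There is no depth.
- finish_job(): hands the job in; it is judged then, once.
The state is a dict: "clock": time; "joints": joint angles; "dq": joint speeds; "effort": joint torques, N m; "tool_pos": TCP position; "eef_rot": TCP orientation; "ft_force": force on the tool from outside, world axes, zero at the start; "moment": the same for the moment, N m; "width": finger opening in m; "finger_force": force on a finger pad.
Only numpy, scipy, OpenCV 4.12 (cv2) and the standard library are available. Lean on these libraries where they do the work, as an engineer would, in place of code of your own. Each camera call takes 0.05 s, during which the arm holds its last target. There are 200 camera calls.

TASK

Pick up the white dust cap by pinching its two spring grips together, feel it into the mouth of the jar standing in the grey nest, and seat it fully home with its rim flat on the jar. Then let go so that both tabs spring out under the jar's lip. The jar is glass: press no harder than a light touch needs, and leave the other things on the bench where they stand.

Things in the scene. Friction and masses are not known exactly. Their poses are not given: they have to be found in the camera images.
- cap: White plastic dust cap, about 84 g, upright on the bench; any yaw fits the jar. Origin: centre of the underside of its plug, z up. Plug: solid, 49 mm diameter, z 0 to 14 mm, its foot tapering over the lowest 6 mm to 41 mm across. Disc: 66 mm diameter, z 14 to 18 mm. Above it stand two flat sprung grips (see cap_grips).
- cap_grips (a point): On the cap's axis at mid height of the two grips, 30 mm above its origin. Grips face the cap's +y and -y, 20 mm wide along x, 4 mm thick, z 18 to 42 mm over the cap's origin, 40 mm over both when free. Pinched they each move in 7.5 mm to hard stops, 25 mm over both. Springs: 1.5 N each when out, 5.3 N fully in, so a 20 N grip closes them. Keep them pinched while fitting.
- tab_left (a joint): Inward travel of the +y grip and its tongue: 0 out, 0.0075 m fully pinched. The tongue (12 mm wide, z 4 to 7.5 mm over the cap's origin) sticks out of the plug to 29.5 mm from the axis at 0 and lies within the plug (22 mm) when pinched. With the tongues out the plug cannot enter the jar. Sprung out under the jar's lip it reads about 0 to 0.003.
- tab_right (a joint): The same for the -y grip and its tongue.
- nest: Grey round jar holder fixed to the bench, 116 mm diameter, 30 mm high; origin centre of its underside, z up. In its 84 mm wide pocket a clear glass jar, 72 mm diameter with a steel neck ring, stands firm on a rubber pad, but NOT centred and NOT at a fixed height: its axis is off the nest's by up to 4 mm along the nest's x and y each, and its height varies by 3 mm up or down; neither is measured.
- rim_nominal (a point): On the nest's axis, 101 mm over the nest's underside. The jar's real mouth centre lies up to 4 mm off it in x, y and up to 3 mm above or below: find it by touch (the tapered plug landing off-centre is pushed sideways towards the centre) or by camera. Mouth: 52 mm hole in a flat steel lip 5 mm thick, 64 mm outside; below it the neck is 57 mm wide; depth below the rim 24 mm.
- home_nominal (a point): On the nest's axis, 87 mm over its underside: where the cap's origin would be, fully home, for a jar at its middle place (the disc then rests on the rim; really 84 to 90 mm). Under the lip the tongues have 1.5 mm of vertical play: released higher than that they jam. Pressing the cap on jar or nest with more than 15 N, or the fingers on them with more than 10 N, is rough.
- lidded_jar: bystander: glass jar with black screw lid, 56 mm diameter, 66 mm high; origin centre of underside
- squeeze_bottle: bystander: grey squeeze bottle with a nozzle, 64 mm diameter, 124 mm high; origin centre of underside
- open_jar: bystander: small open glass jar, 56 mm diameter, 66 mm high; origin centre of underside
Things that resemble listed ones, but are neither listed nor needed, are in the scene too. Leave any orange, turquoise or yellow look-alike of the cap alone.

How it is judged:
On the way, in this order (a step that is already met when the one before it is completed fails the run):
1. the cap is lifted off the bench by its pinched grips (height (world z) of cap above 0.03 m and value of joint each of tab_left, tab_right above 0.005 m), for 0.2 s.
2. the cap's plug is in the jar's mouth, tabs still pinched (z of cap in the frame of nest between 0.0825 and 0.092 m and horizontal distance between cap and nest below 0.009 m and value of joint each of tab_left, tab_right above 0.0045 m), for 0.1 s.
At the end, for the whole second after the job is handed in: The cap sits level (within 0.06 rad) and at rest in the jar's mouth, its origin 82.5 to 92 mm above the nest's underside and within 9 mm of the nest's axis, with both tabs sprung out under the lip (joints under 3 mm) (z of cap in the frame of nest between 0.0825 and 0.092 m and horizontal distance between cap and nest below 0.009 m and angle between cap's own z axis and vertical below 0.06 rad and value of joint each of tab_left, tab_right below 0.003 m and linear speed of cap below 0.02 m/s); the robot touches nothing.
It fails at once if the cap is pressed on the jar or nest with more than 15 N (contact force between cap and nest above 15 N).
It fails at once if the fingers press on the jar or nest with more than 10 N (contact force between the fingers and nest above 10 N).
It fails at once if a bystander is pushed more than 15 mm or tipped (distance of any of lidded_jar, squeeze_bottle, open_jar from where it was at the start of the episode above 0.015 m or angle between any of lidded_jar, squeeze_bottle, open_jar's own z axis and vertical above 0.3 rad).
It also fails if it takes over 58 s, if anything falls off the work surface, if the arm or the gripper's body presses on something with over 40 N, if the wrist force passes 120 N, or if a joint passes its speed limit or range.

## Working session

There is one attempt and no reset: what is moved stays moved. The work goes in short steps, Python scripts to look and compute and a tool call to move; the robot and the scene stay as the last step left them, time stands still between calls to the robot, and variables do not carry over. Pictures are saved under pics/ and viewed, at most 10 in all, crops included, and the job is handed in when it is done.

Besides the shell and the picture viewer there is one more tool, called after ">>>" as name(argument=value, ...) on one line, values as JSON. jog_arm: Moves the arm, as the interface text tells. Its arguments: {"type":"object","properties":{"commands":{"type":"array","items":{"type":"object","properties":{"grip":{"type":"number"},"dp":{"type":"array","items":{"type":"number"}},"angular":{"type":"array","items":{"type":"number"}}}}},"grip_force":{"type":"number"}},"required":["commands"]}

```bash
mkdir -p pics; cat > h.py <<'E'
import numpy as np,cv2
from plant import state,snapshot,finish_job,hold_point_z
def snap(n,f):
    s=snapshot(n); cv2.imwrite(f'pics/{f}.png',s['pixels'][:,:,::-1]); np.save(f'pics/{f}.npy',s,allow_pickle=True); return s
def ray(s,u,v):
    x=(u-s['cx'])/s['fx'];y=(v-s['cy'])/s['fy']
    return np.array(s['rotation'])@np.array([x,y,1.])
def onz(s,u,v,z):
    d=ray(s,u,v);p=np.array(s['xyz']);return p+d*(z-p[2])/d[2]
def proj(s,P):
    q=np.array(s['rotation']).T@(np.array(P)-s['xyz']); return s['fx']*q[0]/q[2]+s['cx'],s['fy']*q[1]/q[2]+s['cy']
def fray(s,u,v):
    x=(u-s['cx'])/s['fx'];y=(v-s['cy'])/s['fy'];r=np.hypot(x,y)+1e-9
    return np.array(s['rotation'])@np.array([x/r*np.sin(r),y/r*np.sin(r),np.cos(r)])
def fonz(s,u,v,z):
    d=fray(s,u,v);p=np.array(s['xyz']);return p+d*(z-p[2])/d[2]
def load(f): return np.load(f'pics/{f}.npy',allow_pickle=True).item()
E
python3 - <<'E'
from h import *
a=snap('scene','a');b=snap('side','b')
for s in(a,b):print(s['xyz'],np.round(s['rotation'],3).tolist(),s['fx'])
print(state(),hold_point_z)
E
```

```text
[ 0.9455458  -0.34202869  0.82090054] [-2.314, -1.098, 0.37] 360.1936817518559
[ 0.32849308 -0.48225187  0.6520106 ] [-2.353, 0.579, -0.243] 373.2072468486608
{'clock': 0.1, 'joints': array([ 1.57239556e-05,  2.38760589e-01, -1.41667634e-02,  1.31919364e+00,
        3.25880799e-05,  1.57079851e+00]), 'dq': array([ 0.00028641, -0.00193718,  0.00067192, -0.00010303, -0.00141909,
       -0.00026367]), 'effort': array([-1.94144020e-03, -5.39726973e+01,  3.46997201e+01,  1.33770503e-02,
       -6.54985024e-05, -4.83787790e-05]), 'tool_pos': array([5.24579806e-01, 1.95239452e-05, 1.91522303e-01]), 'eef_rot': array([-2.22074761e+00, -2.22077762e+00,  1.43471234e-03]), 'ft_force': array([-0.78865699,  0.19601487, -0.71202535]), 'moment': array([-0.00533491,  0.01618956, -0.04932575]), 'finger_force': 0.0, 'width': 0.08535440910454477} 0.0187
```

View pics/a.png

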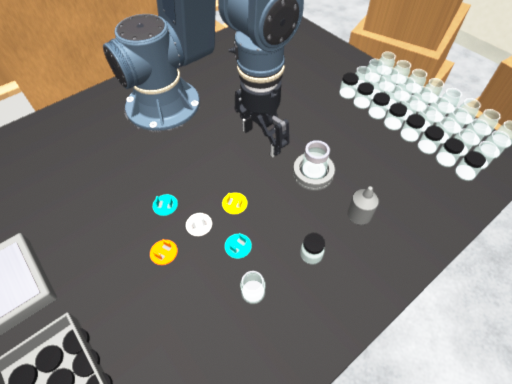

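View pics/b.png

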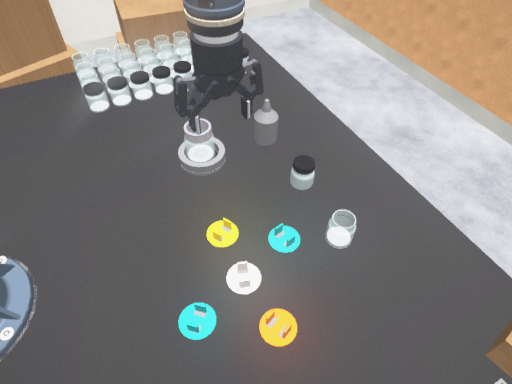

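The scene view shows the white cap's disc at about (199,224), the nest at (314,171) and the jar mouth near (317,150). The side view shows the cap at (244,278), the nest at (202,153) and the mouth near (198,130). The orange, yellow and turquoise look-alikes surround the cap.

```bash
sed -i "s/s=snapshot(n);/s=dict(snapshot(n)); s['rotation']=cv2.Rodrigues(np.array(s['rotation'],float))[0];/" h.py
python3 - <<'E'
from h import *
a=load('a');b=load('b')
for s in(a,b): s['rotation']=cv2.Rodrigues(np.array(s['rotation'],float))[0]
print(onz(a,199,224,.018),onz(b,244,278,.018))
print('nest',onz(a,314,171,.03),onz(b,202,153,.03))
print('mouth',onz(a,317,150,.101),onz(b,198,130,.101))
for n,z,p in(('lid',.066,[(314,243),(303,164)]),('open',.066,[(252,279),(343,220)]),('sq',.12,[(368,188),(267,103)])):
    print(n,onz(a,*p[0],z),onz(b,*p[1],z))
c1=cv2.resize(a['pixels'][195:255,165:235],None,fx=5.5,fy=5.5,interpolation=2)
c2=cv2.resize(b['pixels'][110:180,165:240],None,fx=5,fy=5,interpolation=2)
c3=cv2.resize(b['pixels'][250:310,205:285],None,fx=5,fy=5,interpolation=2)
W=np.zeros((680,800,3),np.uint8)
W[:330,:385]=c1;W[:350,400:775]=c2;W[350:650,0:400]=c3
c4=cv2.resize(a['pixels'][130:195,285:345],None,fx=5,fy=5,interpolation=2);W[352:677,420:720]=c4
cv2.imwrite('pics/c.png',cv2.resize(W[:,:,::-1],(700,595)))
E
```

```text
[ 0.4813962  -0.17114371  0.018     ] [ 0.47921924 -0.17310566  0.018     ]
nest [0.55027351 0.17068761 0.03      ] [0.53771878 0.16996127 0.03      ]
mouth [0.5395044 0.180826  0.101    ] [0.5355697  0.17186074 0.101     ]
lid [ 0.72203673 -0.00251724  0.066     ] [ 0.71350137 -0.00451903  0.066     ]
open [ 0.69913751 -0.16870395  0.066     ] [ 0.69789499 -0.17375076  0.066     ]
sq [0.7146023 0.1752085 0.12     ] [0.7152035  0.16906425 0.12      ]
```

View pics/c.png

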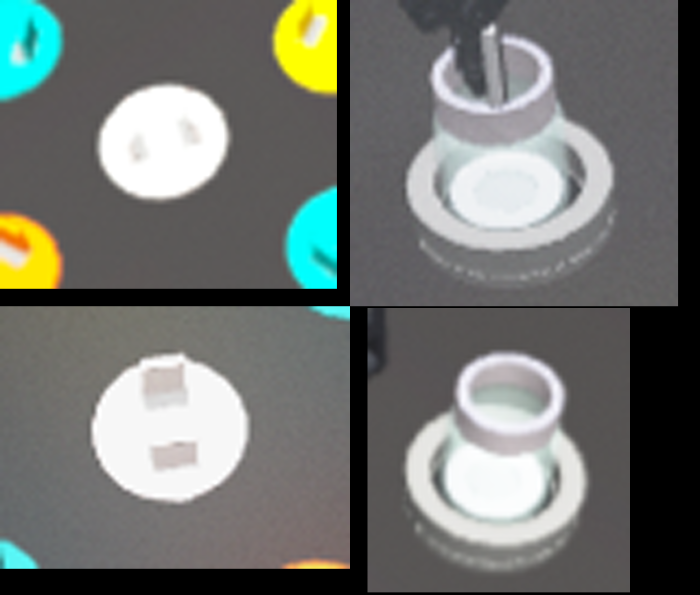

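The crops show the cap's two grips at side pixels (242,267) and (245,284). The mouth centre is at scene (317.8,151.7) and side (197.5,128).

>>> jog_arm(commands=[{"grip": 1, "dp": [-0.015, -0.06, 0], "angular": [0, 0, 0]}, {"grip": 0.6, "dp": [-0.03, -0.12, 0], "angular": [0, 0, 0]}, {"grip": 0.6, "dp": [-0.045, -0.172, 0], "angular": [0, 0, 0]}, {"grip": 0.6, "dp": [-0.045, -0.172, 0], "angular": [0, 0, 0]}])

```text
clock: 0.6
tool_pos: [0.4787, -0.175, 0.1918]
eef_rot: [-2.226, -2.216, 0.001]
ft_force: [0.1, -0.3, -0.6]
width: 0.0685
finger_force: 0.0
```

```bash
python3 - <<'E'
from h import *
a=load('a');b=load('b')
for s in(a,b): s['rotation']=cv2.Rodrigues(np.array(s['rotation'],float))[0]
p=onz(b,242.2,266.8,.032);q=onz(b,244.6,284,.032);d=p-q
print(p,q,np.degrees(np.arctan2(d[1],d[0])))
for z in(.098,.101,.104):print(onz(a,317.8,151.7,z),onz(b,197.5,128.1,z))
w=snap('wrist','w1');snap('side','s1');print(w['xyz'],w['rotation'].round(2).tolist(),w['fx'],state()['tool_pos'],state()['width'])
E
```

```text
[ 0.48338623 -0.15760066  0.032     ] [ 0.47142422 -0.19118831  0.032     ] 70.39698502759511
[0.54349494 0.18038333 0.098     ] [0.5382773  0.18238331 0.098     ]
[0.54516343 0.17821534 0.101     ] [0.5371413  0.17878427 0.101     ]
[0.54683192 0.17604736 0.104     ] [0.53600531 0.17518523 0.104     ]
[ 0.47940057 -0.10021113  0.3732411 ] [[1.0, -0.0, -0.0], [-0.01, -0.96, -0.29], [-0.0, 0.29, -0.96]] 297.3186396354542 [ 0.47962684 -0.17234884  0.19181747] 0.06849283279402532
```

View pics/w1.png

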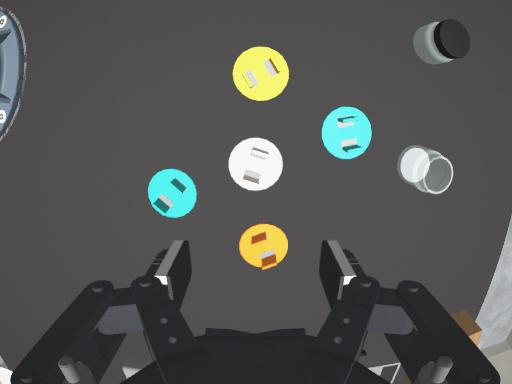

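The wrist view shows the cap's disc at (256,164), with grips at about (260,153) and (252,177). Yellow is above it and orange below.

```bash
python3 - <<'E'
from h import *
w=load('w1');im=w['pixels'].astype(int)
m=((im.min(2)>190)&(im.max(2)-im.min(2)<25)).astype(np.uint8);m[:,:215]=0;m[:,300:]=0;m[:125]=0;m[205:]=0
c=max(cv2.findContours(m,0,1)[0],key=cv2.contourArea);e=cv2.fitEllipse(c);print(e,fonz(w,*e[0],.018))
g=cv2.resize(w['pixels'][130:198,222:290],None,fx=8,fy=8,interpolation=2)
cv2.imwrite('pics/w1c.png',g[:,:,::-1])
E
```

```text
((255.22390747070312, 163.65414428710938), (51.6439094543457, 53.08518600463867), 90.58009338378906) [ 0.47890997 -0.17008716  0.018     ]
```

View pics/w1c.png

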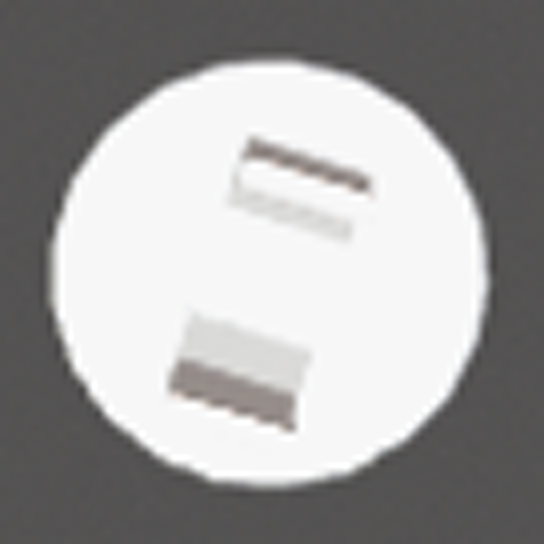

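>>> jog_arm(commands=[{"grip": 0.4, "dp": [0, 0, -0.02], "angular": [0, 0, 10.5]}, {"grip": 0.4, "dp": [0, 0, -0.04], "angular": [0, 0, 21]}, {"grip": 0.4, "dp": [0, 0, -0.06], "angular": [0, 0, 31.5]}, {"grip": 0.4, "dp": [0, 0, -0.08], "angular": [0, 0, 42]}, {"grip": 0.4, "dp": [0, 0.001, -0.1], "angular": [0, 0, 52.5]}, {"grip": 0.4, "dp": [-0.001, 0.001, -0.11], "angular": [0, 0, 63]}, {"grip": 0.4, "dp": [-0.001, 0.001, -0.11], "angular": [0, 0, 71.5]}, {"grip": 0.4, "dp": [-0.001, 0.001, -0.12], "angular": [0, 0, 71.5]}])

```text
clock: 1.7
tool_pos: [0.4798, -0.1698, 0.072]
eef_rot: [0.503, 3.1, -0.0]
ft_force: [-0.1, -0.5, -0.4]
width: 0.0599
finger_force: 0.0
```

```bash
python3 - <<'E'
from h import *
snap('wrist','w2');s=state();print(s['joints'],s['tool_pos'],s['width'],s['ft_force'])
R=cv2.Rodrigues(s['eef_rot'])[0];print(R.round(3))
E
```

```text
[-3.40640013e-01  2.82843238e-01 -2.77668378e-01  1.01145181e+00
  8.27304507e-05 -1.62930867e-02] [ 0.47886624 -0.16970719  0.07050338] 0.05966367930146526 [-0.22587561  0.00565868 -2.11442744]
[[-0.948  0.319 -0.001]
 [ 0.319  0.948  0.   ]
 [ 0.001  0.    -1.   ]]
```

View pics/w2.png

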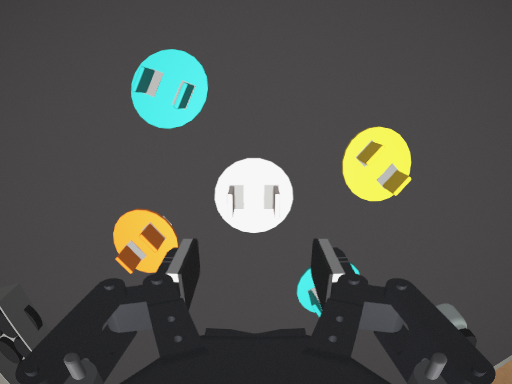

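The cap at (253,195) is squared up, with its grips symmetric between the fingers and the look-alikes clear. Next: descend and pinch.

>>> jog_arm(commands=[{"grip": 0.4, "dp": [0, 0, -0.025], "angular": [0, 0, 0]}, {"grip": 0.4, "dp": [0, 0, -0.045], "angular": [0, 0, 0]}, {"grip": 0.4, "dp": [0, 0, -0.05], "angular": [0, 0, 0]}, {"grip": 0, "dp": [0, 0, -0.05], "angular": [0, 0, 0]}, {"grip": -0.4, "dp": [0, 0, -0.05], "angular": [0, 0, 0]}, {"grip": -0.7, "dp": [0, 0, -0.05], "angular": [0, 0, 0]}, {"grip": -1, "dp": [0, 0, -0.05], "angular": [0, 0, 0]}, {"grip": -1, "dp": [0, 0, -0.05], "angular": [0, 0, 0]}, {"grip": -1, "dp": [0, 0, -0.05], "angular": [0, 0, 0]}], grip_force=30)

```text
clock: 2.88
tool_pos: [0.479, -0.171, 0.0221]
eef_rot: [0.505, 3.101, -0.0]
ft_force: [1.3, -0.8, 0.5]
width: 0.0003
finger_force: 0.0
```

```bash
python3 - <<'E'
from h import *
w=snap('wrist','w3');b=snap('side','s3');s=state();print(s['tool_pos'],s['width'],s['ft_force'])
W=np.hstack([cv2.resize(w['pixels'][130:330,150:370],(440,400)),cv2.resize(b['pixels'][220:330,190:300],(360,400))])
cv2.imwrite('pics/w3c.png',W[:,:,::-1])
E
```

```text
[ 0.47891282 -0.17098638  0.0220637 ] -3.97208222238734e-05 [ 0.3541638  -0.63114734  0.59789591]
```

View pics/w3c.png

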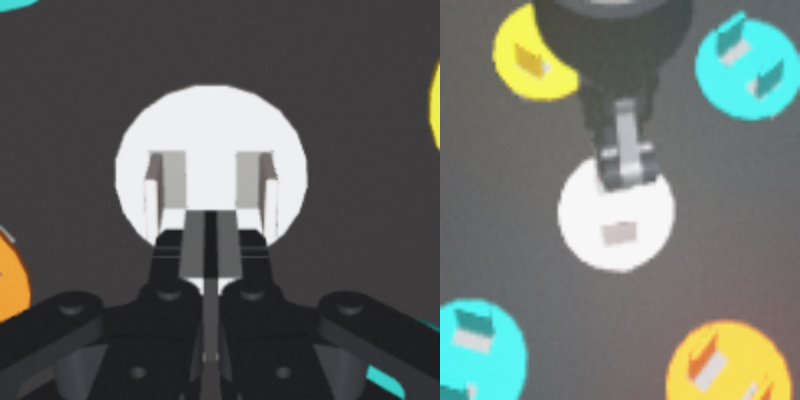

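The fingers shut between the grips or above them, and both grips still stand out. The finger tips appear at wrist (~255,245) and side (~250,270). I'll check where the tips and the cap really are.

```bash
python3 - <<'E'
from h import *
w=load('w3');b=load('s3')
for f,n in(('w2','w'),('w3','w'),('s1','b'),('s3','b')):
    s=load(f);im=s['pixels'].astype(int)
    m=((im.min(2)>185)&(im.max(2)-im.min(2)<25)).astype(np.uint8)
    if n=='w': m[:150]=0;m[250:]=0;m[:,:205]=0;m[:,305:]=0
    else: m[:255]=0;m[300:]=0;m[:,:222]=0;m[:,270:]=0
    c=max(cv2.findContours(m,0,1)[0],key=cv2.contourArea)
    x,y,ww,h=cv2.boundingRect(c);print(f,(x,y,ww,h),cv2.fitEllipse(cv2.convexHull(c))[:2],(fonz if n=='w' else onz)(s,x+ww/2,y+h/2 if f!='w3' else y+ww*.46,.018))
T=state()['tool_pos'];q=np.array(w['rotation']).T@(T-w['xyz']);th=np.arctan2(np.hypot(q[0],q[1]),q[2]);k=th*w['fx']/np.hypot(q[0],q[1])
print('tcp in wrist',q[:2]*k+[w['cx'],w['cy']],'side',proj(b,T),proj(b,[*T[:2],.045]))
W=np.hstack([cv2.resize(w['pixels'][170:270,205:305],(500,500),interpolation=2),cv2.resize(b['pixels'][240:300,220:272],(300,346),interpolation=2)[:346] if 0 else np.zeros((500,1,3),np.uint8)])
cv2.imwrite('pics/w3d.png',W[:,:,::-1])
E
```

```text
w2 (215, 158, 78, 75) ((253.32826232910156, 194.91439819335938), (74.62464141845703, 77.98162078857422)) [ 0.47799856 -0.17028532  0.018     ]
w3 (208, 173, 95, 77) ((255.15855407714844, 216.7322235107422), (88.80815124511719, 95.7147216796875)) [ 0.47680074 -0.17021118  0.018     ]
s1 (226, 261, 36, 34) ((243.34512329101562, 277.5986328125), (32.90829849243164, 35.177215576171875)) [ 0.47921924 -0.17310566  0.018     ]
s3 (226, 264, 36, 31) ((243.3737335205078, 278.0270690917969), (31.838083267211914, 35.394901275634766)) [ 0.47781819 -0.17587903  0.018     ]
tcp in wrist [255.41869658 222.11200789] side (np.float64(243.32690317018742), np.float64(276.09754883188793)) (np.float64(243.2137629970739), np.float64(269.8967927580782))
```

View pics/w3d.png

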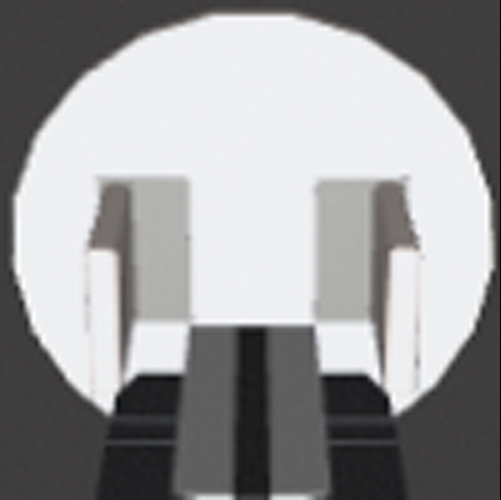

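The wrist view suggests the tips stand well above the reported TCP. I'll check that from the two fixed cameras with one composite, marking the predicted TCP and a line up the tool axis.

```bash
python3 - <<'E'
from h import *
a=snap('scene','s4');b=load('s3');T=state()['tool_pos'];out=[]
for s in(a,b):
    u,v=map(int,proj(s,T));x0=u-40;y0=v-55;k=7
    c=cv2.resize(s['pixels'][y0:y0+80,x0:x0+56+0],None,fx=k,fy=k,interpolation=2) if 0 else cv2.resize(s['pixels'][y0:y0+80,x0+12:x0+68],None,fx=k,fy=k,interpolation=2)
    for z,col in((.022,(255,0,0)),(.042,(0,255,0)),(.062,(0,0,255))):
        p=proj(s,[T[0],T[1],z]);cv2.circle(c,(int((p[0]-x0-12+.5)*k),int((p[1]-y0+.5)*k)),4,col,-1)
    out.append(c)
cv2.imwrite('pics/cmp.png',np.hstack(out)[:,:,::-1]);print(np.hstack(out).shape)
E
```

```text
(560, 784, 3)
```

View pics/cmp.png

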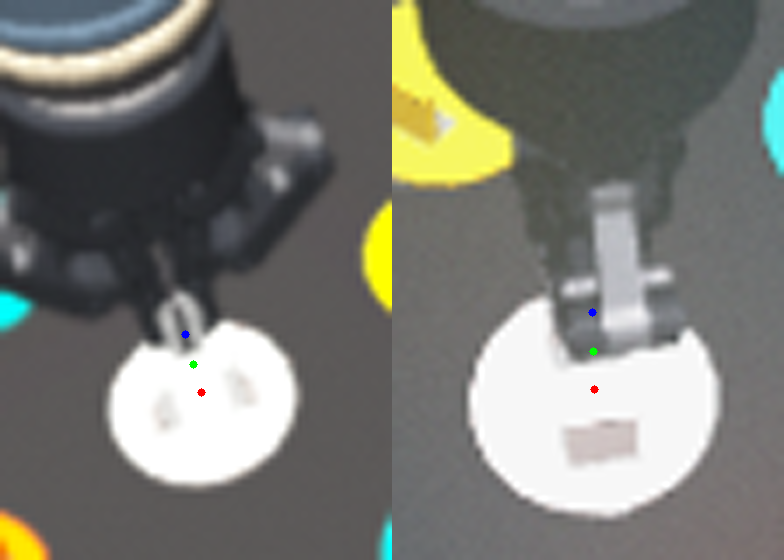

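Both fixed cameras show the shut tips about 25 mm above the reported TCP. The tip end is at (188,348) in the scene crop and (620,345) in the side crop. I'll triangulate it.

```bash
python3 - <<'E'
from h import *
a=load('s4');b=load('s3');s0=state();T=s0['tool_pos'];print(T)
R=cv2.Rodrigues(s0['eef_rot'])[0]
def full(s,x,y):
    u,v=map(int,proj(s,T));return x/7-.5+u-28,y/7-.5+v-55
for ta in((188,348),(188,340)):
  for tb in((622,335),(622,350)):
    d1=ray(a,*full(a,*ta));d2=ray(b,*full(b,tb[0]-392,tb[1]))
    A=np.stack([d1,-d2],1);t=np.linalg.lstsq(A,np.array(b['xyz'])-a['xyz'],rcond=None)[0]
    p=a['xyz']+d1*t[0];q=b['xyz']+d2*t[1];print(ta,tb,((p+q)/2).round(4),np.linalg.norm(p-q).round(4),'tool',(R.T@((p+q)/2-T)).round(4))
E
```

```text
[ 0.47896636 -0.17101345  0.02207656]
(188, 348) (622, 335) [ 0.4831 -0.1751  0.0579] 0.0058 tool [-0.0053 -0.0026 -0.0358]
(188, 348) (622, 350) [ 0.4818 -0.1757  0.0545] 0.0087 tool [-0.0042 -0.0036 -0.0324]
(188, 340) (622, 335) [ 0.4823 -0.175   0.0601] 0.0082 tool [-0.0045 -0.0027 -0.038 ]
(188, 340) (622, 350) [ 0.481  -0.1756  0.0567] 0.0111 tool [-0.0034 -0.0037 -0.0347]
```

The tips really stand about 33 mm above the reported TCP. I'll open to straddle the grips and lower in guarded steps.

>>> jog_arm(commands=[{"grip": 0.4, "dp": [0, 0, 0.005], "angular": [0, 0, 0]}, {"grip": 0.4, "dp": [0, 0, 0.005], "angular": [0, 0, 0]}, {"grip": 0.4, "dp": [0, 0, 0.005], "angular": [0, 0, 0]}, {"grip": 0.4, "dp": [0, 0, 0.005], "angular": [0, 0, 0]}, {"grip": 0.4, "dp": [0, 0, -0.01], "angular": [0, 0, 0]}, {"grip": 0.4, "dp": [0, 0, -0.02], "angular": [0, 0, 0]}, {"grip": 0.4, "dp": [0, 0, -0.025], "angular": [0, 0, 0]}, {"grip": 0.4, "dp": [0, 0, -0.025], "angular": [0, 0, 0]}])

```text
clock: 4.03
tool_pos: [0.4785, -0.1708, -0.0035]
eef_rot: [-0.505, -3.1, -0.0]
ft_force: [-0.5, -0.2, -0.7]
width: 0.0595
finger_force: 0.0
```

>>> jog_arm(commands=[{"grip": 0.4, "dp": [0, 0, -0.004], "angular": [0, 0, 0]}, {"grip": 0.4, "dp": [0, 0, -0.008], "angular": [0, 0, 0]}, {"grip": 0.4, "dp": [0, 0, -0.008], "angular": [0, 0, 0]}])

```text
clock: 4.4
tool_pos: [0.4788, -0.1709, -0.0112]
eef_rot: [-0.505, -3.1, 0.0]
ft_force: [0.2, -0.6, -0.1]
width: 0.0597
finger_force: 0.0
```

```bash
python3 - <<'E'
from h import *
s=state();print(s['tool_pos'],s['ft_force'],s['width']);snap('wrist','w5');snap('side','s5')
E
```

```text
[ 0.478754   -0.17094465 -0.01116728] [ 0.23463203 -0.61371966 -0.14755825] 0.05974240830338889
```

>>> jog_arm(commands=[{"grip": 0, "dp": [0, 0, 0], "angular": [0, 0, 0]}, {"grip": -0.3, "dp": [0, 0, 0], "angular": [0, 0, 0]}, {"grip": -0.6, "dp": [0, 0, 0], "angular": [0, 0, 0]}, {"grip": -1, "dp": [0, 0, 0], "angular": [0, 0, 0]}, {"grip": -1, "dp": [0, 0, 0], "angular": [0, 0, 0]}, {"grip": -1, "dp": [0, 0, 0], "angular": [0, 0, 0]}])

```text
clock: 5.25
tool_pos: [0.4793, -0.171, -0.01]
eef_rot: [0.505, 3.1, -0.0]
ft_force: [-2.0, 1.9, 11.2]
width: 0.0222
finger_force: 29.3
```

>>> jog_arm(commands=[{"grip": -1, "dp": [0, 0, 0.003], "angular": [0, 0, 0]}, {"grip": -1, "dp": [0, 0, 0.01], "angular": [0, 0, 0]}, {"grip": -1, "dp": [0, 0, 0.03], "angular": [0, 0, 0]}, {"grip": -1, "dp": [0, 0, 0.05], "angular": [0, 0, 0]}, {"grip": -1, "dp": [0, 0, 0.05], "angular": [0, 0, 0]}, {"grip": -1, "dp": [0, 0, 0.05], "angular": [0, 0, 0]}, {"grip": -1, "dp": [0, 0, 0.05], "angular": [0, 0, 0]}])

```text
clock: 6.12
tool_pos: [0.4783, -0.1708, 0.0383]
eef_rot: [-0.505, -3.099, -0.0]
ft_force: [0.3, 0.4, -1.9]
width: 0.022
finger_force: 30.1
```

```bash
python3 - <<'E'
from h import *
s=state();print(s['tool_pos'],s['ft_force'],s['width'],s['finger_force']);w=snap('wrist','w6');snap('side','s6')
im=w['pixels'].astype(int)
m=((im.min(2)>185)&(im.max(2)-im.min(2)<25)).astype(np.uint8);m[:150]=0;m[300:]=0;m[:,:180]=0;m[:,330:]=0
c=max(cv2.findContours(m,0,1)[0],key=cv2.contourArea);print(cv2.boundingRect(c))
b=snap('side','s6');im=b['pixels'].astype(int);m=((im.min(2)>185)&(im.max(2)-im.min(2)<25)).astype(np.uint8);m[:200]=0;m[310:]=0;m[:,:200]=0;m[:,290:]=0
c=max(cv2.findContours(m,0,1)[0],key=cv2.contourArea);print(cv2.boundingRect(c))
E
```

```text
[ 0.47833572 -0.17080176  0.0382518 ] [ 0.27469982  0.35635184 -1.86796332] 0.02203388301542194 30.146647095680237
(199, 186, 112, 101)
(225, 245, 37, 37)
```

Lifted. I'm carrying it to a viewing pose beside the jar.

>>> jog_arm(commands=[{"grip": -1, "dp": [0.005, 0.01, 0.03], "angular": [0, 0, 0]}, {"grip": -1, "dp": [0.02, 0.04, 0.06], "angular": [0, 0, 0]}, {"grip": -1, "dp": [0.04, 0.09, 0.085], "angular": [0, 0, 0]}, {"grip": -1, "dp": [0.06, 0.14, 0.085], "angular": [0, 0, 0]}, {"grip": -1, "dp": [0.08, 0.19, 0.085], "angular": [0, 0, 0]}, {"grip": -1, "dp": [0.1, 0.24, 0.085], "angular": [0, 0, 0]}, {"grip": -1, "dp": [0.115, 0.29, 0.085], "angular": [0, 0, 0]}, {"grip": -1, "dp": [0.121, 0.32, 0.085], "angular": [0, 0, 0]}, {"grip": -1, "dp": [0.121, 0.329, 0.085], "angular": [0, 0, 0]}, {"grip": -1, "dp": [0.121, 0.329, 0.085], "angular": [0, 0, 0]}, {"grip": -1, "dp": [0.121, 0.329, 0.085], "angular": [0, 0, 0]}])

```text
clock: 7.65
tool_pos: [0.5997, 0.1569, 0.1241]
eef_rot: [-0.507, -3.1, 0.001]
ft_force: [-0.6, -0.5, -0.7]
width: 0.022
finger_force: 30.1
```

```bash
python3 - <<'E'
from h import *
s=state();print(s['tool_pos'],s['ft_force'],s['width'],s['joints']);w=snap('wrist','w7');snap('side','s7');snap('scene','a7');print(w['xyz'])
for z in (.03,.101):
    q=np.array(w['rotation']).T@(np.array([.541,.1785,z])-w['xyz']);th=np.arctan2(np.hypot(q[0],q[1]),q[2]);print(q[:2]*th*w['fx']/np.hypot(q[0],q[1])+[w['cx'],w['cy']])
W=np.hstack([cv2.resize(w['pixels'],(640,480))[:,:],])
cv2.imwrite('pics/w7c.png',cv2.resize(w['pixels'][0:300,110:510],(800,600),interpolation=2)[:,:,::-1])
E
```

```text
[0.59970501 0.15685228 0.12407057] [-0.5894885  -0.54887762 -0.68669558] 0.02200611944625403 [ 2.56016984e-01  4.28370599e-01  9.26866483e-02  1.23555019e+00
 -3.55626783e-04  5.79949784e-01]
[0.52862303 0.18034345 0.30560006]
[257.15237053 119.20522689]
[257.97709588 123.80524605]
```

View pics/w7c.png

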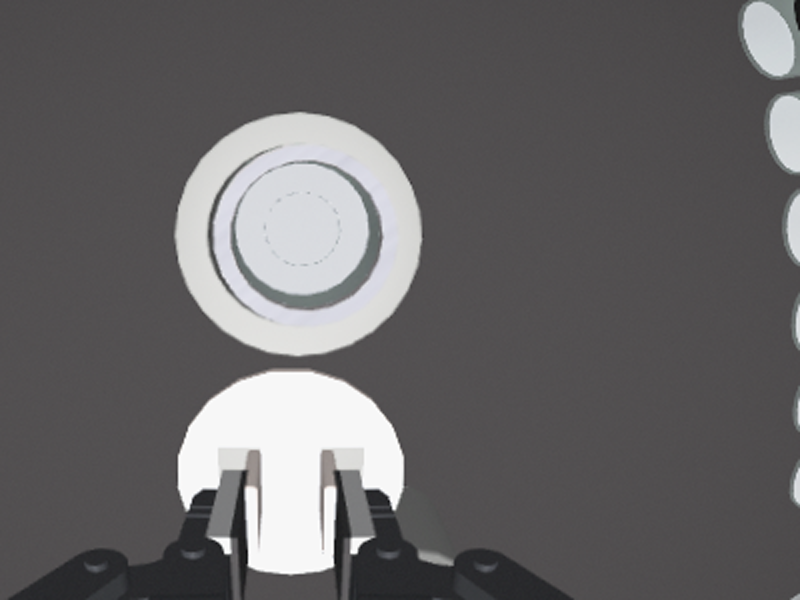

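The jar mouth's hole spans crop (231–381, 160–310), so its centre is at full pixel (263,117.5). The held cap's disc spans crop x 178–404 with its far edge at row 368, level and pinched.

```bash
python3 - <<'E'
from h import *
w=load('w7');s=state();R=cv2.Rodrigues(s['eef_rot'])[0];T=s['tool_pos']
f=lambda x,y:(110+x/2-.25,y/2-.25)
for z in(.100,.102,.104):
    print('mouth',z,fonz(w,*f(306,235),z), 'outer d',np.linalg.norm(fonz(w,*f(212,235),z)-fonz(w,*f(400,235),z)),'inner',np.linalg.norm(fonz(w,*f(231,235),z)-fonz(w,*f(381,235),z)))
print('nest',fonz(w,*f(298,234),.03))
for z in(.149,.153,.156):
    l=fonz(w,*f(178,470),z);r=fonz(w,*f(404,470),z);t=fonz(w,*f(291,368),z)
    c=t-R[:,0]*.033;print('cap',z,c,'d',np.linalg.norm(l-r),'rel',R.T@(c-T),'mid',R.T@((l+r)/2-T))
E
```

```text
mouth 0.1 [0.53778311 0.18303376 0.1       ] outer d 0.06488088986601304 inner 0.05161561185554716
mouth 0.102 [0.537694   0.18300759 0.102     ] outer d 0.06424975298366865 inner 0.05111351460604765
mouth 0.104 [0.5376049  0.18298142 0.104     ] outer d 0.06361861610132427 inner 0.05061141735654805
nest [0.53930327 0.18061432 0.03      ]
cap 0.149 [0.59975305 0.15670447 0.14900457] d 0.0662204761406155 rel [ 0.00010193 -0.00023528 -0.02473023] mid [ 0.00229833 -0.0002193  -0.02472597]
cap 0.153 [0.59873518 0.15703971 0.15300457] d 0.06452902143980455 rel [ 0.00117302 -0.00024245 -0.02873038] mid [ 0.00415623 -0.00022688 -0.02872623]
cap 0.156 [0.59797177 0.15729114 0.15600457] d 0.06326043041419627 rel [ 0.00197634 -0.00024783 -0.03173049] mid [ 0.00554965 -0.00023256 -0.03172642]
```

>>> jog_arm(commands=[{"grip": -1, "dp": [-0.02, 0.01, 0], "angular": [0, 0, 0]}, {"grip": -1, "dp": [-0.045, 0.02, 0], "angular": [0, 0, 0]}, {"grip": -1, "dp": [-0.062, 0.026, 0], "angular": [0, 0, 0]}, {"grip": -1, "dp": [-0.062, 0.026, 0], "angular": [0, 0, 0]}, {"grip": -1, "dp": [-0.062, 0.026, -0.012], "angular": [0, 0, 0]}, {"grip": -1, "dp": [-0.062, 0.026, -0.02], "angular": [0, 0, 0]}, {"grip": -1, "dp": [-0.062, 0.026, -0.024], "angular": [0, 0, 0]}, {"grip": -1, "dp": [-0.062, 0.026, -0.024], "angular": [0, 0, 0]}, {"grip": -1, "dp": [-0.062, 0.026, -0.024], "angular": [0, 0, 0]}])

```text
clock: 8.93
tool_pos: [0.5382, 0.184, 0.1002]
eef_rot: [0.505, 3.101, 0.0]
ft_force: [-0.1, 0.8, -0.9]
width: 0.0218
finger_force: 30.1
```

>>> jog_arm(commands=[{"grip": -1, "dp": [0, 0, -0.001], "angular": [0, 0, 0]}, {"grip": -1, "dp": [0, 0, -0.002], "angular": [0, 0, 0]}, {"grip": -1, "dp": [0, 0, -0.003], "angular": [0, 0, 0]}, {"grip": -1, "dp": [0, 0, -0.003], "angular": [0, 0, 0]}])

```text
clock: 9.43
tool_pos: [0.5379, 0.184, 0.097]
eef_rot: [-0.505, -3.101, 0.0]
ft_force: [0.3, -0.4, 0.0]
width: 0.0214
finger_force: 30.1
```

>>> jog_arm(commands=[{"grip": -1, "dp": [0, -0.001, -0.001], "angular": [0, 0, 0]}, {"grip": -1, "dp": [0, -0.001, -0.002], "angular": [0, 0, 0]}, {"grip": -1, "dp": [0, -0.001, -0.003], "angular": [0, 0, 0]}, {"grip": -1, "dp": [0, -0.001, -0.003], "angular": [0, 0, 0]}])

```text
clock: 9.93
tool_pos: [0.5379, 0.183, 0.094]
eef_rot: [-0.505, -3.101, 0.0]
ft_force: [0.2, 0.5, -0.9]
width: 0.0222
finger_force: 30.1
```

>>> jog_arm(commands=[{"grip": -1, "dp": [0, 0, -0.001], "angular": [0, 0, 0]}, {"grip": -1, "dp": [0, 0, -0.002], "angular": [0, 0, 0]}, {"grip": -1, "dp": [0, 0, -0.002], "angular": [0, 0, 0]}])

```text
clock: 10.3
tool_pos: [0.5379, 0.183, 0.092]
eef_rot: [-0.505, -3.101, 0.0]
ft_force: [-0.3, 0.6, -0.4]
width: 0.0218
finger_force: 30.1
```

>>> jog_arm(commands=[{"grip": -1, "dp": [0, 0, -0.001], "angular": [0, 0, 0]}, {"grip": -1, "dp": [0, 0, -0.002], "angular": [0, 0, 0]}, {"grip": -1, "dp": [0, 0, -0.002], "angular": [0, 0, 0]}])

```text
clock: 10.68
tool_pos: [0.5379, 0.183, 0.09]
eef_rot: [-0.505, -3.101, 0.0]
ft_force: [-0.1, -0.4, -0.8]
width: 0.022
finger_force: 30.1
```

>>> jog_arm(commands=[{"grip": -1, "dp": [0, 0, -0.0005], "angular": [0, 0, 0]}, {"grip": -1, "dp": [0, 0, -0.001], "angular": [0, 0, 0]}, {"grip": -1, "dp": [0, 0, -0.001], "angular": [0, 0, 0]}])

```text
clock: 11.05
tool_pos: [0.5379, 0.183, 0.089]
eef_rot: [-0.505, -3.101, 0.0]
ft_force: [0.9, 0.2, -1.2]
width: 0.022
finger_force: 30.1
```

>>> jog_arm(commands=[{"grip": -1, "dp": [0, 0, -0.0005], "angular": [0, 0, 0]}, {"grip": -1, "dp": [0, 0, -0.001], "angular": [0, 0, 0]}, {"grip": -1, "dp": [0, 0, -0.001], "angular": [0, 0, 0]}])

```text
clock: 11.42
tool_pos: [0.5379, 0.183, 0.088]
eef_rot: [-0.505, -3.101, 0.0]
ft_force: [-0.1, -1.3, -1.2]
width: 0.022
finger_force: 30.1
```

>>> jog_arm(commands=[{"grip": -1, "dp": [0, 0, -0.0005], "angular": [0, 0, 0]}, {"grip": -1, "dp": [0, 0, -0.001], "angular": [0, 0, 0]}, {"grip": -1, "dp": [0, 0, -0.001], "angular": [0, 0, 0]}])

```text
clock: 11.8
tool_pos: [0.5379, 0.183, 0.087]
eef_rot: [-0.505, -3.101, 0.0]
ft_force: [0.2, -0.2, -0.5]
width: 0.0217
finger_force: 30.1
```

>>> jog_arm(commands=[{"grip": -1, "dp": [0, 0, -0.0005], "angular": [0, 0, 0]}, {"grip": -1, "dp": [0, 0, -0.001], "angular": [0, 0, 0]}, {"grip": -1, "dp": [0, 0, -0.001], "angular": [0, 0, 0]}])

```text
clock: 12.18
tool_pos: [0.5379, 0.183, 0.086]
eef_rot: [-0.505, -3.101, 0.0]
ft_force: [0.3, 0.3, 0.1]
width: 0.022
finger_force: 30.1
```

>>> jog_arm(commands=[{"grip": -1, "dp": [0, 0, -0.0005], "angular": [0, 0, 0]}, {"grip": -1, "dp": [0, 0, -0.001], "angular": [0, 0, 0]}, {"grip": -1, "dp": [0, 0, -0.001], "angular": [0, 0, 0]}])

```text
clock: 12.55
tool_pos: [0.5379, 0.183, 0.085]
eef_rot: [-0.505, -3.101, 0.0]
ft_force: [-0.7, -0.9, -0.7]
width: 0.0222
finger_force: 30.1
```

>>> jog_arm(commands=[{"grip": -1, "dp": [0, 0, -0.0005], "angular": [0, 0, 0]}, {"grip": -1, "dp": [0, 0, -0.001], "angular": [0, 0, 0]}, {"grip": -1, "dp": [0, 0, -0.001], "angular": [0, 0, 0]}])

```text
clock: 12.92
tool_pos: [0.5379, 0.183, 0.084]
eef_rot: [-0.505, -3.101, 0.0]
ft_force: [-0.3, -0.7, -0.3]
width: 0.0218
finger_force: 30.1
```

>>> jog_arm(commands=[{"grip": -1, "dp": [0, 0, -0.0005], "angular": [0, 0, 0]}, {"grip": -1, "dp": [0, 0, -0.001], "angular": [0, 0, 0]}, {"grip": -1, "dp": [0, 0, -0.001], "angular": [0, 0, 0]}])

```text
clock: 13.3
tool_pos: [0.5379, 0.183, 0.083]
eef_rot: [-0.505, -3.101, 0.0]
ft_force: [-0.1, 0.0, -1.3]
width: 0.0217
finger_force: 30.1
```

>>> jog_arm(commands=[{"grip": -1, "dp": [0, 0, -0.0005], "angular": [0, 0, 0]}, {"grip": -1, "dp": [0, 0, -0.001], "angular": [0, 0, 0]}, {"grip": -1, "dp": [0, 0, -0.001], "angular": [0, 0, 0]}])

```text
clock: 13.68
tool_pos: [0.5379, 0.183, 0.082]
eef_rot: [-0.505, -3.101, 0.0]
ft_force: [-0.4, -0.4, -1.0]
width: 0.0221
finger_force: 30.1
```

>>> jog_arm(commands=[{"grip": -1, "dp": [0, 0, -0.0005], "angular": [0, 0, 0]}, {"grip": -1, "dp": [0, 0, -0.001], "angular": [0, 0, 0]}, {"grip": -1, "dp": [0, 0, -0.001], "angular": [0, 0, 0]}])

```text
clock: 14.05
tool_pos: [0.5379, 0.183, 0.081]
eef_rot: [-0.505, -3.101, 0.0]
ft_force: [1.2, -0.4, -0.3]
width: 0.022
finger_force: 30.1
```

Still free. From here I'll make half-millimetre checks at the end.

>>> jog_arm(commands=[{"grip": -1, "dp": [0, 0, -0.0005], "angular": [0, 0, 0]}, {"grip": -1, "dp": [0, 0, -0.0007], "angular": [0, 0, 0]}, {"grip": -1, "dp": [0, 0, -0.0007], "angular": [0, 0, 0]}])

```text
clock: 14.42
tool_pos: [0.5379, 0.183, 0.0803]
eef_rot: [-0.505, -3.101, 0.0]
ft_force: [-0.1, 0.2, -1.1]
width: 0.0221
finger_force: 30.1
```

>>> jog_arm(commands=[{"grip": -1, "dp": [0, 0, -0.0005], "angular": [0, 0, 0]}, {"grip": -1, "dp": [0, 0, -0.0007], "angular": [0, 0, 0]}, {"grip": -1, "dp": [0, 0, -0.0007], "angular": [0, 0, 0]}])

```text
clock: 14.8
tool_pos: [0.538, 0.183, 0.0797]
eef_rot: [-0.505, -3.101, 0.0]
ft_force: [1.0, 0.2, -0.5]
width: 0.0217
finger_force: 30.1
```

>>> jog_arm(commands=[{"grip": -1, "dp": [0, 0, -0.0005], "angular": [0, 0, 0]}, {"grip": -1, "dp": [0, 0, -0.0007], "angular": [0, 0, 0]}, {"grip": -1, "dp": [0, 0, -0.0007], "angular": [0, 0, 0]}])

```text
clock: 15.18
tool_pos: [0.5381, 0.183, 0.0794]
eef_rot: [0.505, 3.1, 0.0]
ft_force: [-1.8, -0.0, 5.8]
width: 0.0222
finger_force: 31.2
```

Firm contact of 6 N at the depth expected for home: rim about 103 mm, TCP 79.4 mm. I'll release gently, opening wide before rising.

>>> jog_arm(commands=[{"grip": -0.4, "dp": [0, 0, 0], "angular": [0, 0, 0]}, {"grip": -0.2, "dp": [0, 0, 0], "angular": [0, 0, 0]}, {"grip": 0, "dp": [0, 0, 0], "angular": [0, 0, 0]}, {"grip": 0.2, "dp": [0, 0, 0.001], "angular": [0, 0, 0]}, {"grip": 0.4, "dp": [0, 0, 0.001], "angular": [0, 0, 0]}, {"grip": 0.4, "dp": [0, 0, 0.002], "angular": [0, 0, 0]}, {"grip": 0.4, "dp": [0, 0, 0.002], "angular": [0, 0, 0]}])

```text
clock: 16.05
tool_pos: [0.538, 0.183, 0.0811]
eef_rot: [0.505, 3.101, -0.0]
ft_force: [-0.7, -0.7, -0.3]
width: 0.0599
finger_force: 0.0
```

>>> jog_arm(commands=[{"grip": 0.4, "dp": [0, 0, 0.005], "angular": [0, 0, 0]}, {"grip": 0.4, "dp": [0, 0, 0.015], "angular": [0, 0, 0]}, {"grip": 0.4, "dp": [0, 0, 0.04], "angular": [0, 0, 0]}, {"grip": 0.4, "dp": [0, 0, 0.07], "angular": [0, 0, 0]}, {"grip": 0.4, "dp": [0, 0, 0.08], "angular": [0, 0, 0]}, {"grip": 0.4, "dp": [0, 0, 0.08], "angular": [0, 0, 0]}, {"grip": 0.4, "dp": [0, 0, 0.08], "angular": [0, 0, 0]}])

```text
clock: 16.92
tool_pos: [0.5375, 0.1828, 0.16]
eef_rot: [-0.505, -3.099, 0.001]
ft_force: [0.6, -0.2, -1.2]
width: 0.0599
finger_force: 0.0
```

```bash
python3 - <<'E'
from h import *
s=state();print(s['tool_pos'],s['ft_force'],s['width'],s['clock']);w=snap('wrist','w9');b=snap('side','s9');a=snap('scene','a9')
R=cv2.Rodrigues(s['eef_rot'])[0]
im=w['pixels'].astype(int);m=((im.min(2)>215)&(im.max(2)-im.min(2)<20)).astype(np.uint8);m[290:]=0;m[:,:190]=0;m[:,330:]=0;m[:140]=0
c=max(cv2.findContours(m,0,1)[0],key=cv2.contourArea);r=cv2.boundingRect(c);print(r,cv2.fitEllipse(cv2.convexHull(c)))
for z in(.098,.104,.107,.112):
    l=fonz(w,r[0],r[1]+r[3]/2,z);q=fonz(w,r[0]+r[2],r[1]+r[3]/2,z);print(z,np.linalg.norm(l-q),(l+q)/2)
W=np.hstack([cv2.resize(w['pixels'][150:280,185:325],(420,390),interpolation=2),cv2.resize(b['pixels'][100:178,160:236],(380,390),interpolation=2)])
cv2.imwrite('pics/w9c.png',W[:,:,::-1])
E
```

```text
[0.53745057 0.18281447 0.15995305] [ 0.6316529  -0.20611157 -1.18785204] 0.05992708072302533 16.925
(203, 140, 103, 95) ((254.1392364501953, 178.23997497558594), (101.33251190185547, 109.91363525390625), 174.21731567382812)
0.098 0.08849384954628536 [0.53106575 0.18423579 0.098     ]
0.104 0.08631364843562858 [0.52947526 0.18477825 0.104     ]
0.107 0.08522354788030022 [0.52868001 0.18504948 0.107     ]
0.112 0.08340671362141956 [0.5273546  0.18550153 0.112     ]
```

All 10 views are spent, so I'll verify numerically. The current tool-to-cap geometry almost equals that of picture w2 (grips free), so I can match that template.

```bash
python3 - <<'E'
from h import *
g=lambda f:cv2.cvtColor(load(f)['pixels'],cv2.COLOR_RGB2GRAY)
a,b=g('w2'),g('w9')
for n,(x0,x1,y0,y1) in dict(disc=(213,295,158,210),gl=(222,250,178,222),gr=(258,286,178,222)).items():
    t=a[y0:y1,x0:x1];r=cv2.matchTemplate(b[y0-14:y1+14,x0-14:x1+14],t,cv2.TM_CCOEFF_NORMED);_,v,_,p=cv2.minMaxLoc(r);print(n,round(v,3),p[0]-14,p[1]-14)
for row in(192,200,206):
    print('w2',a[row,214:294:2].tolist());print('w9',b[row,214:294:2].tolist())
E
```

```text
disc 0.753 2 2
gl 0.888 4 2
gr 0.926 1 2
w2 [110, 247, 247, 247, 247, 247, 247, 168, 137, 124, 179, 215, 215, 215, 215, 246, 247, 247, 247, 247, 247, 247, 247, 247, 247, 228, 214, 214, 214, 199, 121, 136, 137, 245, 247, 247, 247, 247, 247, 202]
w9 [229, 232, 247, 247, 247, 247, 247, 247, 247, 188, 154, 143, 212, 231, 231, 231, 247, 247, 247, 247, 247, 247, 247, 247, 247, 247, 244, 230, 231, 230, 169, 152, 154, 216, 247, 247, 247, 247, 247, 247]
w2 [134, 247, 247, 247, 247, 247, 244, 246, 247, 208, 160, 214, 215, 215, 214, 246, 247, 247, 247, 247, 247, 247, 247, 247, 247, 221, 214, 213, 213, 199, 114, 246, 247, 246, 247, 247, 247, 247, 247, 202]
w9 [227, 242, 247, 247, 247, 247, 247, 247, 246, 247, 247, 222, 203, 231, 231, 231, 247, 247, 247, 247, 247, 247, 247, 247, 247, 247, 244, 230, 230, 230, 155, 243, 247, 247, 247, 247, 247, 247, 247, 247]
w2 [76, 171, 247, 247, 247, 247, 247, 246, 247, 213, 144, 214, 214, 214, 215, 245, 247, 247, 247, 247, 247, 247, 247, 247, 247, 221, 214, 213, 213, 185, 129, 246, 247, 245, 247, 247, 247, 247, 242, 76]
w9 [225, 227, 244, 247, 247, 247, 247, 247, 247, 247, 247, 225, 203, 231, 230, 231, 247, 247, 247, 247, 247, 247, 247, 247, 247, 247, 243, 230, 230, 230, 153, 246, 247, 246, 247, 247, 247, 247, 247, 247]
```

The grip span shrank only about 2 mm in all. That is exactly the neck's limit: 59 mm over the tongues in a 57 mm neck. Tabs jammed on the lip would show at least 7 mm. So both tabs are out under the lip.

```bash
python3 -c "
from plant import finish_job;print(finish_job())"
```

```text
the job is handed in; nothing more can be done
None
```

I handed the job in after about 17 s of the 58 s: the cap is seated in the jar at about 6 N contact, with both tabs sprung out under the lip by image measurement; no verdict came back.

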